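Set up a hand-printing station

TASK

Pack the three wooden printing blocks flat into the shallow tray, grip posts up: the L-shaped block with the outside of its elbow in the brass-marked corner, the small block in the L's notch, and the long bar block alongside them in the strip left over. Stand the squat ink tin upright in the middle of the ink slab, midway between the roller and the scraper, and never let it tip over on the way.

Things in the scene. Friction and masses are not known exactly. Their poses are not given: they have to be found in the camera images.
- l_block: Loose L-shaped block, light wood, 22 mm thick, 160 g. On top a 28 x 28 mm square grip post, sides along x and y, 22 to 58 mm above the underside. Origin: underside, below the post's centre; z up. Outline (mm): long arm x -46..74, y -36..14; short arm x -46..4, y 14..64. Outer corner of the elbow (-46, -36); notch x > 4, y > 14 (70 x 50).
- small_block: Loose small rectangular printing block of light wood, 62 mm (x) by 42 mm (y), 22 mm thick, about 70 g. On top a 28 x 28 mm square grip post, sides along x and y, 22 to 58 mm above the underside. Origin: centre of the underside, below the post; z up.
- bar_block: Loose long bar-shaped printing block of light wood, 120 mm (x) by 40 mm (y), 22 mm thick, about 110 g. On top a 28 x 28 mm square grip post, sides along x and y, 22 to 58 mm above the underside. Origin: centre of the underside, below the post; z up.
- ink_tin: Loose squat closed round metal tin with a paper band and a dark lid, 62 mm in diameter, 48 mm high, about 300 g. It stands directly on the bench at the start. Origin: centre of the underside; z up.
- tray: Shallow grey-painted tray, fixed. Outside 152 (x) by 174 (y) mm, inside 136 by 158; walls 16 mm high, floor 5 mm above the bench. Origin: centre of underside, z up. Brass-marked corner (strips on the walls): -x, -y. Packed, the L's x and y run along the tray's, the bar lies along x at the +y side; the total play is 16 mm in x, 18 mm in y: leave gaps of 5 to 8 mm.
- slab: Ink slab, pale grey-green plate, fixed, 150 (x) by 210 (y) mm, top 10 mm above the bench. Origin: centre of underside, z up. On it, fixed: a rubber hand roller (top 46 mm above the bench, handle to -x) at the +y end, covering y > 48 mm; a scraper (top 22 mm) at the -y end, covering y < -63 mm. The tin's place is the slab's centre.
Not all that is in view belongs to the job. Leave any orange or pink look-alike of the bar_block alone.

How it is judged:
By the outcome, as a careful person would: the job done as asked, in the order asked, and still so for the second after the job is handed in, with the robot touching nothing.
It also fails if it takes over 99 s, if anything falls off the work surface, if the arm or the gripper's body presses on something with over 40 N, if the wrist force passes 120 N, or if a joint passes its speed limit or range.

ROBOT

A 6-joint arm with a two-finger parallel gripper is mounted at the origin on the work surface. World frame = base frame: x ahead of the robot, y to its left, z up, the work surface at z = 0. Lengths are in mm, angles in rad, forces in N, time in s.
With the tool pointing down it reaches from about 300 to 1000 mm from the base axis. Payload 5.1 kg.
Tool frame: the origin (TCP) lies at the very end of the fingers, on their centre line; the grasp point (between the pads) lies 19 mm behind it; z points along the fingers, y is the line along which they close (so a half turn about z gives the same grasp; the last joint's range is limited). The gripper opens to 95 mm and grips with 3 to 60 N. Pads are 20 mm wide; open, the fingers measure 119 mm over their backs; the gripper's body (75 mm by 180 mm) begins 59 mm behind the grasp point.
Start: joints at [-1.34, 0.124, 1.65, -0, 1.367, -0.083], TCP at [200.606, -618.257, 214.656] pointing down, gripper open.
Joint ranges: [-2.61, 2.61], [-1.02, 2.33], [0.03, 2.71], [-1.35, 4.49], [0.32, 2.68], [-2.91, 2.91]. Speed limits (rad/s): [2.57, 2.57, 3.14, 3.14, 3.14, 3.14].

INTERFACE

Orientations are given as a unit quaternion [x, y, z, w].
In Python, from workcell import manip, vision gives the robot as it stands. The module is installed in compiled form; this text tells all that it offers.
- The arm moves only by the tool step_arm, never from a script. Its argument "motion" is a list of rows, each a list of 7 numbers: the turn, a rotation vector about the world's x, y, z in rad, then the shift along the world's x, y, z in mm, then the opening, from 0 (shut) to 1 (fully open). A call has 1 to 8 rows; each row is the pose to reach, as a shift and turn from the pose commanded when the call began; what a row does not reach only later rows make up. A row lasts 1/12 s, in which the tool goes at most 41.7 mm and 7.16 degrees, less where a joint would pass 70% of its speed; a pose out of reach is approached as far as the arm can. A call with a gripper value outside its range is refused whole. The fingers move at their own pace and stop on an object; "newtons" is the grip in N (left out, the last holds). Time passes only in rows, so rows that repeat a pose let the fingers close. It gives the time, the measured TCP pose, the force, the opening and the grip force at its end, in the units of the state.
- manip.state(): the state, without advancing time (a new reading comes with each control period).
- vision.snapshot(name): name is "side" or "top"; returns a dict with "img" (384x512x3 uint8, red, green, blue), "fx", "fy", "cx", "cy" (pixels), "R" (3x3) and "t" (3): a world point X has camera coordinates R X + t. Camera axes: x right, y down, z forward; pixel columns grow to the right and rows downward; lengths in mm; the calibration is good to about 2 mm. A picture is of the moment at which its call begins. There is no depth.
- manip.hand_in(): hands the job in; it is judged then, once.
The state is a dict: "t": time; "q": joint angles; "qd": joint speeds; "tau": joint torques, N m; "eef_pos": TCP position; "ee_rot": TCP orientation; "wrist_force": force on the tool from outside, world axes, zero at the start; "moment": the same for the moment, N m; "width": finger opening in mm; "grip_force": force on a finger pad.
Only numpy, scipy, OpenCV 4.12 (cv2) and the standard library are available. Lean on these libraries where they do the work, as an engineer would, in place of code of your own. Each camera call takes 0.05 s, during which the arm holds its last target. There are 200 camera calls.

## Working session

There is one attempt and no reset: what is moved stays moved. The work goes in short steps, Python scripts to look and compute and a tool call to move; the robot and the scene stay as the last step left them, time stands still between calls to the robot, and variables do not carry over. Pictures are saved under pics/ and viewed, at most 14 in all, crops included, and the job is handed in when it is done.

Besides the shell and the picture viewer there is one more tool, called after ">>>" as name([rows], argument=value, ...), one row to a line, values as JSON. step_arm: Moves the arm, as the interface text tells. Its arguments: {"type":"object","properties":{"motion":{"type":"array"},"newtons":{"type":"number"}},"required":["motion"]}

```bash
mkdir -p pics; cat > h.py <<'E'
import numpy as np, cv2
from workcell import manip, vision
def snap(n,f=None):
    s=vision.snapshot(n)
    if f: cv2.imwrite('pics/'+f,s['img'][:,:,::-1])
    return s
def ray(s,u,v,z):
    R=np.array(s['R']);t=np.array(s['t']).ravel();c=-R.T@t
    d=R.T@np.array([(u-s['cx'])/s['fx'],(v-s['cy'])/s['fy'],1.])
    return c+d*(z-c[2])/d[2]
def proj(s,X):
    p=np.array(s['R'])@np.array(X,float)+np.array(s['t']).ravel()
    return s['fx']*p[0]/p[2]+s['cx'],s['fy']*p[1]/p[2]+s['cy']
E
python3 - <<'E'
from h import *
s=manip.state();print(s)
for n in('top','side'):
    a=snap(n,n+'0.png');b=cv2.resize(a['img'],(800,600),interpolation=cv2.INTER_CUBIC)
    cv2.imwrite('pics/%s0.png'%n,b[:,:,::-1]);print(n,a['fx'],-np.array(a['R']).T@np.array(a['t']).ravel(),[ray(a,u,v,0).round() for u,v in((0,0),(511,0),(0,383),(511,383))])
E
```

```text
{'t': 0.0, 'q': array([-1.33961868e+00,  1.24522573e-01,  1.65165308e+00, -2.24385359e-05,
        1.36749332e+00, -8.25991538e-02]), 'qd': array([ 1.99801164e-04, -1.13647255e-03, -1.49574461e-03, -5.60214098e-04,
        4.90553381e-04,  8.85003028e-05]), 'tau': array([-1.23289108e-03, -4.17601311e+01, -3.59931564e+01,  7.74013926e-02,
        4.91000782e-02, -1.61430708e-04]), 'eef_pos': array([ 200.44539802, -617.65427843,  213.38811194]), 'ee_rot': array([ 9.87717350e-01,  1.56247748e-01, -8.80084968e-05, -1.03447776e-03]), 'wrist_force': array([-0.42313639, -0.72016413,  0.06720116]), 'moment': array([-0.01325313, -0.02586745, -0.02216074]), 'grip_force': 0.0, 'width': 95.05500423209527}
top 358.5782982952092 [ 345.83637075  -17.18733841 1001.52237005] [array([1081.,  763.,    0.]), array([1017., -777.,    0.]), array([-29., 693.,   0.]), array([ -54., -655.,   -0.])]
side 389.1502087773675 [  6.34573949 619.8790175  770.41972607] [array([2811., -513.,    0.]), array([  244., -2303.,     0.]), array([574., 675.,   0.]), array([-207.,  102.,    0.])]
```

View pics/top0.png

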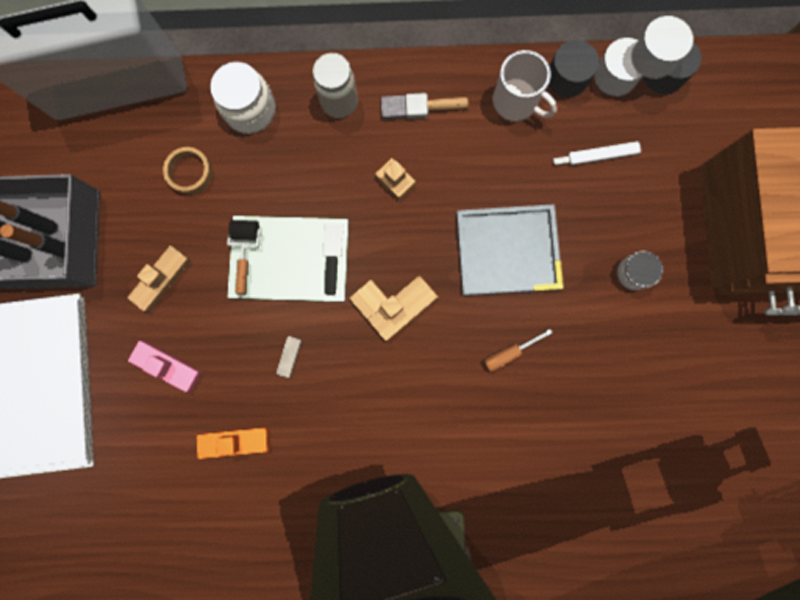

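View pics/side0.png

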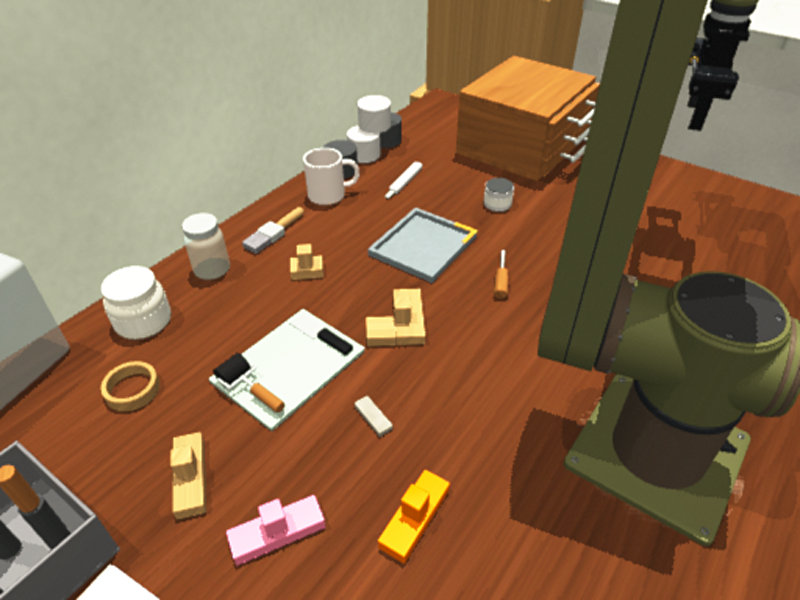

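The pictures show (800-px scale) the L at (393,308), small block at (395,177), bar at (157,278), tray at (510,250) with its brass corner at the lower right, slab at (288,258) and tin at (640,270). Next I'll measure from colour masks.

```bash
python3 - <<'E'
from h import *
a=snap('top');im=a['img']
hsv=cv2.cvtColor(im,cv2.COLOR_RGB2HSV)
def P(u,v,z): return ray(a,u,v,z)[:2].round(1)
for n,(u,v) in dict(L=(251,197),small=(253,114),bar=(100,178),tray=(326,160),slab=(184,165),tin=(410,173)).items(): print(n,im[v,u],hsv[v,u])
print('table',im[235,280],hsv[235,280])
crops=[]
for n,(u,v) in dict(L=(252,197),small=(253,114),bar=(101,178)).items():
    c=im[v-32:v+32,u-33:u+33];crops.append(cv2.resize(c,(396,296),interpolation=cv2.INTER_CUBIC))
    m=((hsv[...,2]>120)&(hsv[...,0]>11)&(hsv[...,0]<30)).astype(np.uint8)
    k,lab,st,ce=cv2.connectedComponentsWithStats(m[v-32:v+32,u-33:u+33])
    i=1+np.argmax(st[1:,4]);cs,_=cv2.findContours((lab==i).astype(np.uint8),0,1)
    r=cv2.minAreaRect(cs[0]);ap=cv2.approxPolyDP(cs[0],2.5,True)[:,0]+[u-33,v-32]
    print(n,st[i,4],r[2],[(tuple(p.tolist()),P(*p,22).tolist()) for p in ap])
c=im[118:200,275:375];crops.append(cv2.resize(c,(396,296),interpolation=cv2.INTER_CUBIC))
cv2.imwrite('pics/m.png',np.vstack([np.hstack(crops[:2]),np.hstack(crops[2:])])[:,:,::-1])
# slab, tray, tin
m=((hsv[...,2]>170)&(hsv[...,1]<60)).astype(np.uint8)[130:200,140:228]
cs,_=cv2.findContours(m,0,1);q=max(cs,key=cv2.contourArea)[:,0]+[140,130]
r=cv2.minAreaRect(q);print('slab',r,[P(*p,10).tolist() for p in cv2.boxPoints(r)],P(*r[0],10))
m=((hsv[...,0]>85)&(hsv[...,1]<110)&(hsv[...,2]>90)|((hsv[...,0]>20)&(hsv[...,0]<35)&(hsv[...,1]>120)&(hsv[...,2]>120))).astype(np.uint8)[120:200,280:370]
cs,_=cv2.findContours(m,0,1);q=max(cs,key=cv2.contourArea)[:,0]+[280,120]
r=cv2.minAreaRect(q);print('tray',r,[P(*p,16).tolist() for p in cv2.boxPoints(r)],P(*r[0],16))
E
```

```text
L [240 203 143] [ 19 103 240]
small [223 177 121] [ 16 117 223]
bar [87 65 45] [ 14 123  87]
tray [195 203 205] [ 96  12 205]
slab [236 243 233] [ 51  10 243]
tin [97 95 93] [15 11 97]
table [108  60  41] [  9 158 108]
L 1208 49.76364517211914 [((280, 189), [469.5, -71.9]), ((268, 176), [506.7, -40.0]), ((249, 190), [469.2, 13.5]), ((238, 179), [500.7, 43.2]), ((223, 190), [471.3, 85.2]), ((248, 217), [395.1, 18.1])]
small 309 45.0 [((249, 101), [724.1, 7.1]), ((240, 111), [695.5, 33.4]), ((256, 125), [653.1, -10.8]), ((265, 115), [681.4, -37.0])]
bar 656 39.28940963745117 [((109, 157), [574.1, 404.6]), ((97, 171), [535.2, 437.5]), ((93, 169), [541.2, 449.0]), ((89, 173), [530.2, 459.9]), ((90, 179), [513.1, 456.6]), ((81, 190), [482.8, 480.9]), ((90, 198), [459.7, 454.9]), ((119, 165), [550.3, 375.8])]
slab ((183.5668182373047, 164.86146545410156), (75.90045166015625, 52.84920120239258), 1.7899105548858643) [[479.0, 306.2], [631.1, 303.2], [617.2, 86.1], [466.1, 93.1]] [547.6 196.9]
tray ((326.17608642578125, 159.92491149902344), (53.720462799072266, 64.69812774658203), 86.34777069091797) [[622.0, -111.9], [628.1, -293.4], [475.8, -293.4], [469.6, -115.3]] [ 548.2 -203.6]
```

View pics/m.png

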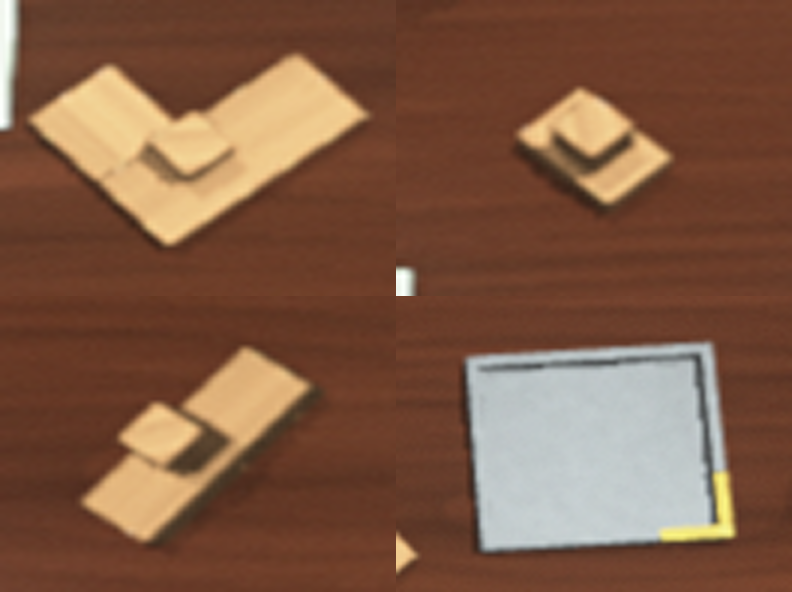

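The crop shows clear post tops: L at about (190,145), small at (590,127), bar at (161,435). The tray corners and brass corner are also clear. Now fit rigid poses from the corner pixels.

```bash
cat > fit.py <<'E'
from h import *
def rigid(A,B):
    A=np.array(A,float);B=np.array(B,float);a=A.mean(0);b=B.mean(0)
    U,_,V=np.linalg.svd((A-a).T@(B-b));R=V.T@np.diag([1,np.linalg.det(V.T@U.T)])@U.T
    t=b-R@a;return np.arctan2(R[1,0],R[0,0]),t.round(1),np.linalg.norm(A@R.T+t-B,axis=1).round(1)
E
python3 - <<'E'
from fit import *
a=snap('top');im=a['img']
def pts(l,u0,v0,su,sv,z): return [ray(a,u0+(x+.5)/su-.5,v0+(y+.5)/sv-.5,z)[:2] for x,y in l]
s=(6,4.625)
def rep(n,m,w): th,t,e=rigid(m,w);print(n,'yaw',round(th,3),t,e)
o=(219,165)
rep('L',[(-46,64),(4,64),(74,14),(74,-36),(-46,-36)],pts([(28,121),(110,65),(298,53),(370,115),(168,240)],*o,*s,22))
print('Lpost',pts([(190,145)],*o,*s,58))
o=(220,82)
w=pts([(120,135),(185,88),(275,157),(212,205)],*o,*s,22)
print(np.linalg.norm(np.diff(w,axis=0),axis=1))
rep('small',[(-31,-21),(-31,21),(31,21),(31,-21)],w)
rep('small2',[(-31,21),(31,21),(31,-21),(-31,-21)],w)
print('post',pts([(194,127)],*o,*s,58))
o=(68,146)
rep('bar',[(60,20),(60,-20),(-60,-20),(-60,20)],pts([(245,50),(318,92),(152,245),(82,203)],*o,*s,22))
print('post',pts([(161,139)],*o,*s,58))
rep('tray',[(76,87),(76,-87),(-76,-87),(-76,87)],pts([(72,61),(316,47),(337,240),(85,254)],275,118,3.96,296/82,16))
# slab at subpixel: corners from box
hsv=cv2.cvtColor(im,cv2.COLOR_RGB2HSV)
m=((hsv[...,2]>170)&(hsv[...,1]<60)).astype(np.uint8)[130:200,140:228]
cs,_=cv2.findContours(m,0,1);q=cv2.convexHull(max(cs,key=cv2.contourArea))
ap=cv2.approxPolyDP(q,3,True)[:,0]+[140,130];print('slabpx',ap.tolist())
w=[ray(a,*p,10)[:2] for p in ap];print(np.round(w,1).tolist())
# tin lid
g=cv2.resize(im[150:196,385:435],None,fx=12,fy=12,interpolation=cv2.INTER_CUBIC)
d=cv2.resize(hsv[150:196,385:435],None,fx=12,fy=12,interpolation=cv2.INTER_CUBIC)
m=((d[...,1]<90)).astype(np.uint8);cs,_=cv2.findContours(m,0,1);q=max(cs,key=cv2.contourArea)
e=cv2.minEnclosingCircle(q);print('tin',e,pts([e[0]],385,150,12,12,30))
cv2.circle(g,tuple(map(int,e[0])),int(e[1]),(255,0,0));cv2.imwrite('pics/tin.png',g[:,:,::-1])
E
```

```text
L yaw -0.891 [450.    8.4] [1.7 0.8 1.  0.8 3.5]
Lpost [array([448.67502287,   9.4373599 ])]
[42.70936423 61.26864398 42.21925716]
small yaw -2.395 [687.8  -2.1] [0.3 0.5 0.5 0.3]
small2 yaw -0.822 [687.8  -2.1] [14.  13.6 13.9 14.1]
post [array([687.00880968,  -1.13971034])]
bar yaw -0.683 [516.7 426.1] [2.5 2.3 1.8 1.6]
post [array([515.66889991, 427.43844826])]
tray yaw 0.03 [ 550.6 -202.4] [0.6 0.3 0.6 1.1]
slabpx [[149, 138], [221, 140], [220, 191], [146, 190]]
[[628.7, 295.8], [616.2, 89.9], [470.3, 94.9], [479.1, 302.8]]
tin ((297.1825866699219, 286.5637512207031), 180.76358032226562) [array([ 500.93229513, -424.25326958])]
```

View pics/tin.png

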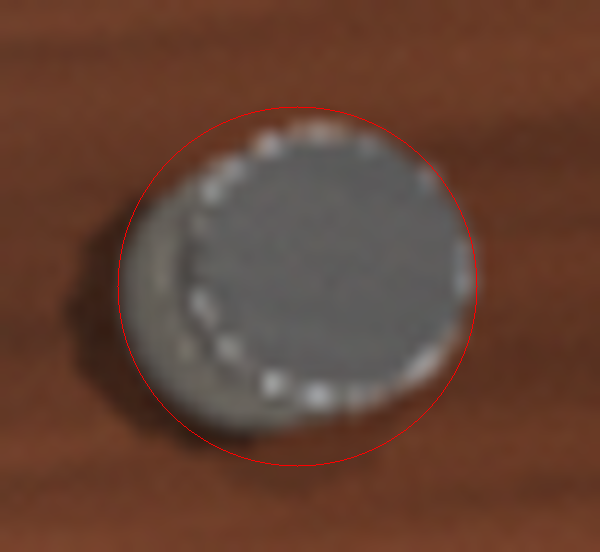

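>>> step_arm([
  [0,0,0.18,120,300,-30,0.6],
  [0,0,0.18,120,300,-30,0.6],
  [0,0,0.18,120,300,-30,0.6],
  [0,0,0.18,120,300,-30,0.6],
  [0,0,0.18,120,300,-30,0.6],
  [0,0,0.18,120,300,-30,0.6],
  [0,0,0.18,120,300,-30,0.6],
  [0,0,0.18,120,300,-30,0.6],
], newtons=25)

```text
t: 0.87
eef_pos: [320.9, -315.5, 184.1]
ee_rot: [0.97, 0.245, 0.0, -0.0]
wrist_force: [0.0, 0.7, 0.2]
width: 57.2
grip_force: 0.0
```

```bash
cat > st.py <<'E'
from h import *
s=manip.state();x,y,z,w=s['ee_rot']
print(round(s['t'],2),s['eef_pos'].round(1),'psi',round(2*np.arctan2(y,x),3),'tilt',z.round(4),w.round(4),'w',round(s['width'],1),'g',round(s['grip_force'],1),'F',s['wrist_force'].round(1),'q6',s['q'][5].round(2))
E
python3 st.py; python3 - <<'E'
from h import *
a=snap('top');print('tin',ray(a,411.96,171.6,48).round(1))
E
```

```text
0.87 [ 320.9 -315.5  184.1] psi 0.494 tilt 0.0001 -0.0004 w 57.2 g 0.0 F [0.  0.7 0.2] q6 0.18
tin [ 502.8 -424.1   48. ]
```

>>> step_arm([
  [0,0,0.186,118,300,-60,0.6],
  [0,0,0.186,118,300,-60,0.6],
  [0,0,0.186,118,300,-60,0.6],
  [0,0,0.186,118,300,-60,0.6],
  [0,0,0.186,118,300,-60,0.6],
  [0,0,0.186,118,300,-60,0.6],
  [0,0,0.186,118,300,-60,0.6],
  [0,0,0.186,118,300,-60,0.6],
])

```text
t: 1.58
eef_pos: [438.9, -15.8, 124.4]
ee_rot: [0.943, 0.334, 0.0, 0.0]
wrist_force: [0.6, -0.4, -0.8]
width: 56.8
grip_force: 0.0
```

>>> step_arm([
  [0,0,0,11,27,-20,0.6],
  [0,0,0,11,27,-40,0.6],
  [0,0,0,11,27,-40,0.6],
])

```text
t: 1.83
eef_pos: [446.7, 10.5, 80.6]
ee_rot: [0.942, 0.335, -0.004, -0.002]
wrist_force: [-0.9, 0.2, -1.1]
width: 57.5
grip_force: 0.0
```

```bash
python3 st.py; python3 - <<'E'
from h import *
a=snap('top');b=snap('side')
c1=cv2.resize(a['img'][165:230,215:290],(400,346));u,v=map(int,proj(b,(450,9,40)))
c2=cv2.resize(b['img'][v-60:v+60,u-65:u+65],(375,346))
cv2.imwrite('pics/L1.png',np.hstack([c1,c2])[:,:,::-1])
E
```

```text
1.83 [446.7  10.5  80.6] psi 0.683 tilt -0.0036 -0.0016 w 57.5 g 0.0 F [-0.9  0.2 -1.1] q6 0.79
```

View pics/L1.png

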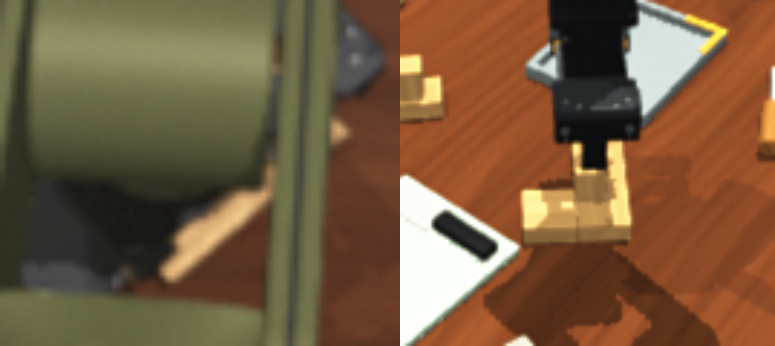

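The fingers are centred over the L's post in the side view (about (595,160) in the crop). Going down and gripping.

>>> step_arm([
  [0,0,0,0,0,-30,0.6],
  [0,0,0,0,0,-55,0.6],
  [0,0,0,0,0,-55,0.6],
  [0,0,0,0,0,-55,0],
  [0,0,0,0,0,-55,0],
  [0,0,0,0,0,-55,0],
  [0,0,0,0,0,-55,0],
  [0,0,0,0,0,-55,0],
])

```text
t: 2.6
eef_pos: [450.7, 8.5, 31.1]
ee_rot: [0.943, 0.333, 0.001, 0.001]
wrist_force: [0.4, 0.0, -0.3]
width: 29.0
grip_force: 0.0
```

```bash
python3 st.py
```

```text
2.6 [450.7   8.5  31.1] psi 0.68 tilt 0.0012 0.0006 w 29.0 g 0.0 F [ 0.4  0.  -0.3] q6 0.79
```

>>> step_arm([
  [0,0,0,0,0,0,0],
  [0,0,0,0,0,0,0],
  [0,0,0,0,0,0,0],
  [0,0,0,0,0,30,0],
  [0,0,0,0,0,60,0],
  [0,0,0,0,0,60,0],
])

```text
t: 3.1
eef_pos: [453.3, 8.5, 95.1]
ee_rot: [0.943, 0.333, 0.004, 0.002]
wrist_force: [1.9, -0.6, 0.0]
width: 27.9
grip_force: 25.0
```

```bash
python3 st.py; python3 - <<'E'
from h import *
c,s=np.cos(.03),np.sin(.03)
for n,(x,y) in dict(L=(-14,-37),small=(29,5),bar=(0,53)).items(): print(n,550.6+c*x-s*y,-202.4+s*x+c*y)
b=snap('side');u,v=map(int,proj(b,(450,9,80)))
cv2.imwrite('pics/L2.png',cv2.resize(b['img'][v-60:v+60,u-65:u+65],(520,480))[:,:,::-1])
E
```

```text
3.1 [453.3   8.5  95.1] psi 0.68 tilt 0.0044 0.002 w 27.9 g 25.0 F [ 1.9 -0.6  0. ] q6 0.79
L 537.7161330350066 -239.80328825154749
small 579.4369734777082 -196.5323803253827
bar 549.0102384892677 -149.42384821130366
```

View pics/L2.png

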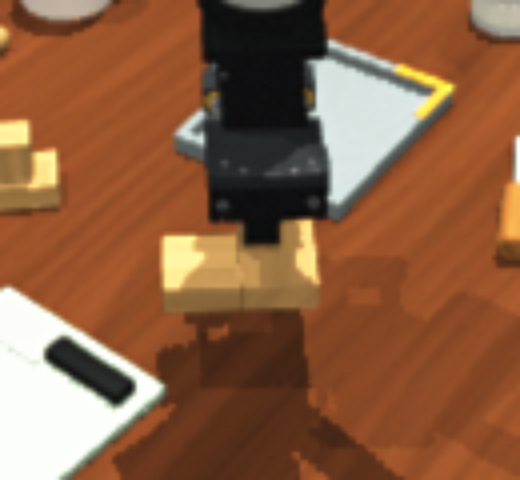

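The L is lifted, hanging level (crop (240,270)). Carrying it to the tray.

>>> step_arm([
  [0,0,0.115,11,-31,0,0],
  [0,0,0.23,22,-62,0,0],
  [0,0,0.345,33,-93,0,0],
  [0,0,0.46,44,-124,0,0],
  [0,0,0.575,55,-155,0,0],
  [0,0,0.69,66,-186,0,0],
  [0,0,0.805,77,-217,0,0],
  [0,0,0.921,88,-248.5,0,0],
])

```text
t: 3.82
eef_pos: [536.6, -240.5, 87.0]
ee_rot: [0.694, 0.72, -0.0, -0.002]
wrist_force: [0.0, 0.4, -2.3]
width: 27.6
grip_force: 25.0
```

>>> step_arm([
  [0,0,0,0,0,0,0],
  [0,0,0,0,0,-25,0],
  [0,0,0,0,0,-25,0],
  [0,0,0,0,0,-25,0],
])

```text
t: 4.15
eef_pos: [534.9, -238.1, 61.1]
ee_rot: [0.697, 0.717, -0.001, -0.004]
wrist_force: [-0.3, -0.7, -1.3]
width: 27.8
grip_force: 25.0
```

```bash
python3 st.py; python3 - <<'E'
from h import *
a=snap('top');b=snap('side')
c1=cv2.resize(a['img'][115:205,270:380],(480,393));u,v=map(int,proj(b,(550,-202,40)))
c2=cv2.resize(b['img'][v-50:v+50,u-40:u+40],(314,393))
cv2.imwrite('pics/L3.png',np.hstack([c1,c2])[:,:,::-1])
E
```

```text
4.15 [ 534.9 -238.1   61.1] psi 1.6 tilt -0.0009 -0.0037 w 27.8 g 25.0 F [-0.3 -0.7 -1.3] q6 -0.54
```

View pics/L3.png

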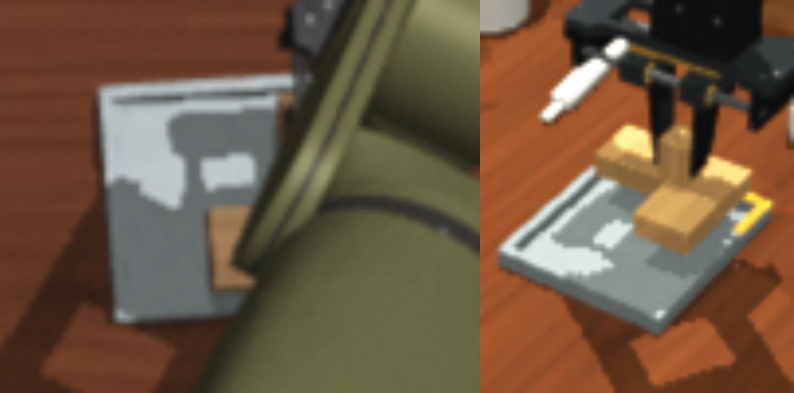

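The L hangs over the brass corner in the right orientation, with the elbow toward the brass (side crop). Lowering.

>>> step_arm([
  [0,0,0,0,0,-8,0],
  [0,0,0,0,0,-16,0],
  [0,0,0,0,0,-22,0],
  [0,0,0,0,0,-26,0],
  [0,0,0,0,0,-28,0],
  [0,0,0,0,0,-30,0],
  [0,0,0,0,0,-30,0],
  [0,0,0,0,0,-30,0],
])

```text
t: 4.92
eef_pos: [537.8, -239.8, 36.0]
ee_rot: [0.696, 0.718, -0.0, -0.0]
wrist_force: [-2.7, 1.9, 4.9]
width: 28.0
grip_force: 25.0
```

```bash
python3 st.py
```

```text
4.92 [ 537.8 -239.8   36. ] psi 1.601 tilt -0.0 -0.0002 w 28.0 g 25.0 F [-2.7  1.9  4.9] q6 -0.54
```

>>> step_arm([
  [0,0,0,0,0,0.5,0.5],
  [0,0,0,0,0,0.5,0.5],
  [0,0,0,0,0,0.5,0.5],
  [0,0,0,0,0,0.5,0.5],
  [0,0,0,0,0,30,0.6],
  [0,0,0,0,0,65,0.6],
  [0,0,0,0,0,65,0.6],
])

```text
t: 5.5
eef_pos: [541.7, -242.0, 107.0]
ee_rot: [0.696, 0.718, 0.002, 0.006]
wrist_force: [1.6, -0.4, 1.1]
width: 56.4
grip_force: 0.0
```

>>> step_arm([
  [0,0,0.09,19,30,0,0.6],
  [0,0,0.18,38,60,0,0.6],
  [0,0,0.27,57,90,0,0.6],
  [0,0,0.36,76,120,0,0.6],
  [0,0,0.45,95,150,0,0.6],
  [0,0,0.54,114,180,0,0.6],
  [0,0,0.63,133,210,0,0.6],
  [0,0,0.717,150,238,0,0.6],
])

```text
t: 6.17
eef_pos: [688.7, 0.1, 99.6]
ee_rot: [0.398, 0.917, 0.0, 0.0]
wrist_force: [0.7, 0.0, -0.2]
width: 57.1
grip_force: 0.0
```

```bash
python3 st.py; python3 - <<'E'
from h import *
a=snap('top')
cv2.imwrite('pics/L4.png',cv2.resize(a['img'][115:205,270:380],(792,592),interpolation=cv2.INTER_CUBIC)[:,:,::-1])
E
```

```text
6.17 [6.887e+02 1.000e-01 9.960e+01] psi 2.323 tilt 0.0002 0.0003 w 57.1 g 0.0 F [ 0.7  0.  -0.2] q6 -0.83
```

View pics/L4.png

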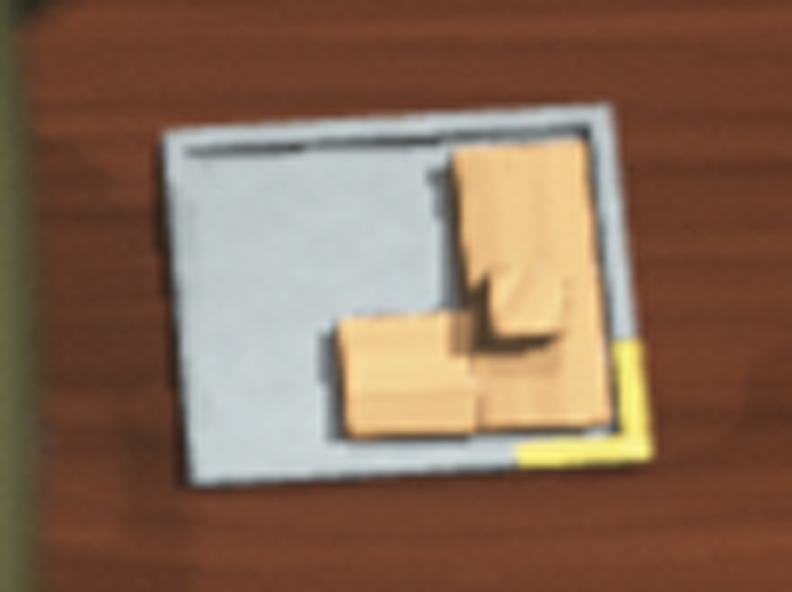

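The L sits flat in the tray at the brass corner, elbow at (612,427). Fitting its gaps from the corners.

```bash
cat >> fit.py <<'E'
def pts(a,l,u0,v0,su,sv,z): return [ray(a,u0+(x+.5)/su-.5,v0+(y+.5)/sv-.5,z)[:2] for x,y in l]
TR=[(76,87),(76,-87),(-76,-87),(-76,87)]
LP=[(-46,-36),(74,-36),(74,14),(-46,64),(4,64)]
E
python3 - <<'E'
from fit import *
a=snap('top');o=(270,115,7.2,592/90)
T=rigid(TR,pts(a,[(163,130),(612,105),(652,460),(190,486)],*o,16));print(T)
L=rigid(LP,pts(a,[(612,427),(585,140),(453,150),(347,437),(338,320)],*o,27));print(L)
def R(t): return np.array([[np.cos(t),-np.sin(t)],[np.sin(t),np.cos(t)]])
print('L in tray',R(T[0]).T@(L[1]-T[1]),L[0]-T[0])
for x,y in((29,5),(0,53)): print(T[1]+R(T[0])@[x,y])
E
```

```text
(np.float64(0.032068920838088086), array([ 550.2, -202.3]), array([1.3, 1. , 1.8, 1.8]))
(np.float64(0.026270443144951177), array([ 535.4, -238.6]), array([1.3, 1.5, 0.4, 0.3, 0.3]))
L in tray [-15.95629268 -35.80679717] -0.005798477693136909
[ 579.02477213 -196.37273151]
[ 548.50063851 -149.32725068]
```

>>> step_arm([
  [0,0,0,0,0,-30,0.6],
  [0,0,0,0,0,-60,0.6],
  [0,0,0,0,0,-70,0.6],
  [0,0,0,0,0,-70,0.6],
  [0,0,0,0,0,-70,0],
  [0,0,0,0,0,-70,0],
  [0,0,0,0,0,-70,0],
  [0,0,0,0,0,-70,0],
])

```text
t: 6.93
eef_pos: [689.0, -2.1, 32.0]
ee_rot: [0.401, 0.916, 0.001, 0.002]
wrist_force: [0.3, -0.2, -0.1]
width: 35.8
grip_force: 0.0
```

>>> step_arm([
  [0,0,0,0,0,0,0],
  [0,0,0,0,0,0,0],
  [0,0,0,0,0,0,0],
  [0,0,0,0,0,0,0],
])

```text
t: 7.27
eef_pos: [688.6, -1.9, 31.2]
ee_rot: [0.4, 0.916, 0.0, 0.001]
wrist_force: [0.4, -0.8, 5.6]
width: 27.9
grip_force: 25.0
```

```bash
python3 st.py
```

```text
7.27 [688.6  -1.9  31.2] psi 2.318 tilt 0.0003 0.001 w 27.9 g 25.0 F [ 0.4 -0.8  5.6] q6 -0.83
```

>>> step_arm([
  [0,0,0,0,0,30,0],
  [0,0,0,0,0,60,0],
  [0,0,-0.12,-18,-32,60,0],
  [0,0,-0.24,-37,-65,60,0],
  [0,0,-0.36,-55,-97,60,0],
  [0,0,-0.48,-74,-130,60,0],
  [0,0,-0.6,-92,-162,60,0],
  [0,0,-0.716,-109.7,-194.2,60,0],
])

```text
t: 7.93
eef_pos: [576.3, -196.9, 89.0]
ee_rot: [0.698, 0.716, -0.0, -0.001]
wrist_force: [0.8, -0.7, -0.4]
width: 28.2
grip_force: 25.0
```

>>> step_arm([
  [0,0,0,0,0,0,0],
  [0,0,0,0,0,0,0],
  [0,0,0,0,0,-15,0],
  [0,0,0,0,0,-25,0],
  [0,0,0,0,0,-25,0],
])

```text
t: 8.35
eef_pos: [576.3, -193.9, 61.3]
ee_rot: [0.695, 0.719, -0.001, -0.003]
wrist_force: [-0.5, -0.9, -1.5]
width: 27.9
grip_force: 25.0
```

```bash
python3 st.py
```

```text
8.35 [ 576.3 -193.9   61.3] psi 1.604 tilt -0.0009 -0.0027 w 27.9 g 25.0 F [-0.5 -0.9 -1.5] q6 -0.45
```

>>> step_arm([
  [0,0,0,0,0,-8,0],
  [0,0,0,0,0,-16,0],
  [0,0,0,0,0,-22,0],
  [0,0,0,0,0,-26,0],
  [0,0,0,0,0,-28,0],
  [0,0,0,0,0,-30,0],
  [0,0,0,0,0,-30,0],
  [0,0,0,0,0,-30,0],
])

```text
t: 9.02
eef_pos: [578.3, -195.9, 36.2]
ee_rot: [0.696, 0.718, 0.0, 0.0]
wrist_force: [-2.3, 2.5, 4.8]
width: 27.8
grip_force: 25.0
```

>>> step_arm([
  [0,0,0,0,0,0.5,0.45],
  [0,0,0,0,0,0.5,0.45],
  [0,0,0,0,0,0.5,0.45],
  [0,0,0,0,0,0.5,0.45],
  [0,0,0,0,0,30,0.45],
  [0,0,0,0,0,65,0.45],
  [0,0,0,0,0,65,0.6],
])

```text
t: 9.6
eef_pos: [582.1, -197.8, 107.0]
ee_rot: [0.696, 0.718, 0.002, 0.005]
wrist_force: [1.4, -0.7, 1.5]
width: 45.6
grip_force: 0.0
```

>>> step_arm([
  [0,0,-0.1,-8,39,0,0.6],
  [0,0,-0.2,-16,78,0,0.6],
  [0,0,-0.3,-24,117,0,0.6],
  [0,0,-0.4,-32,156,0,0.6],
  [0,0,-0.5,-40,195,0,0.6],
  [0,0,-0.6,-48,234,0,0.6],
  [0,0,-0.7,-56,273,0,0.6],
  [0,0,-0.714,-60,312,0,0.6],
])

```text
t: 10.27
eef_pos: [517.0, 117.8, 99.7]
ee_rot: [0.904, 0.428, 0.0, 0.0]
wrist_force: [0.9, -0.6, -0.5]
width: 57.5
grip_force: 0.0
```

>>> step_arm([
  [0,0,0,0,39,0,0.6],
  [0,0,0,0,78,0,0.6],
  [0,0,0,0,117,0,0.6],
  [0,0,0,0,156,0,0.6],
  [0,0,0,0,195,0,0.6],
  [0,0,0,0,234,0,0.6],
  [0,0,0,0,273,0,0.6],
  [0,0,0,-1.5,310.5,0,0.6],
])

```text
t: 10.93
eef_pos: [516.3, 428.7, 99.5]
ee_rot: [0.903, 0.43, 0.0, -0.0]
wrist_force: [0.2, -0.3, 0.5]
width: 56.9
grip_force: 0.0
```

```bash
python3 st.py; python3 - <<'E'
from h import *
a=snap('top')
cv2.imwrite('pics/S1.png',cv2.resize(a['img'][115:205,270:380],(792,592),interpolation=cv2.INTER_CUBIC)[:,:,::-1])
E
```

```text
10.93 [516.3 428.7  99.5] psi 0.888 tilt 0.0003 -0.0 w 56.9 g 0.0 F [ 0.2 -0.3  0.5] q6 1.3
```

View pics/S1.png

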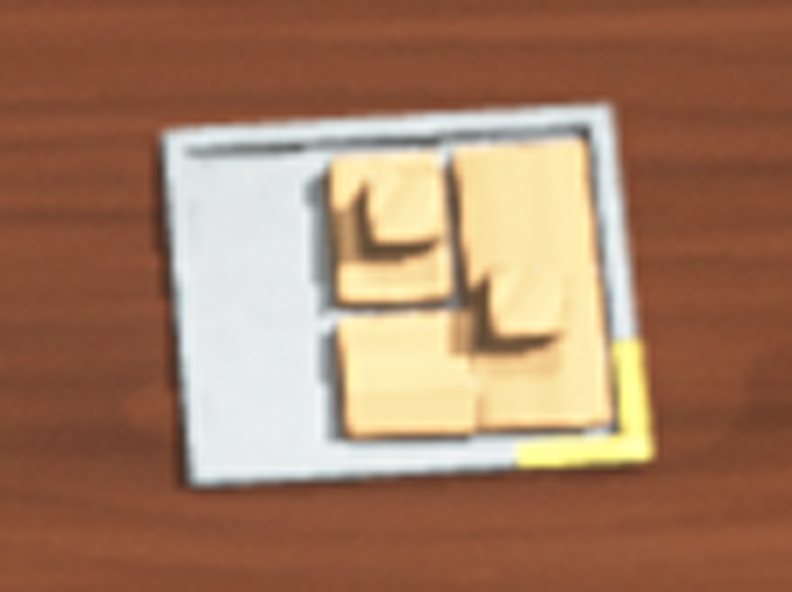

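The small block sits in the notch with gaps on both sides (390,225), and the left strip is free for the bar. Picking the bar.

>>> step_arm([
  [0,0,0,0,0,0,0.6],
  [0,0,0,0,0,-30,0.6],
  [0,0,0,0,0,-60,0.6],
  [0,0,0,0,0,-70,0.6],
  [0,0,0,0,0,-70,0.6],
  [0,0,0,0,0,-70,0],
  [0,0,0,0,0,-70,0],
  [0,0,0,0,0,-70,0],
])

```text
t: 11.65
eef_pos: [518.0, 427.2, 32.2]
ee_rot: [0.903, 0.429, 0.002, -0.0]
wrist_force: [-1.0, -0.3, -0.0]
width: 42.6
grip_force: 0.0
```

>>> step_arm([
  [0,0,0,0,0,0,0],
  [0,0,0,0,0,0,0],
  [0,0,0,0,0,0,0],
  [0,0,0,0,0,0,0],
  [0,0,0,0,0,0,0],
  [0,0,0,0,0,30,0],
  [0,0,0,0,0,60,0],
  [0,0,0,0,0,80,0],
])

```text
t: 12.32
eef_pos: [516.6, 426.8, 111.2]
ee_rot: [0.903, 0.43, 0.0, -0.0]
wrist_force: [0.4, 0.3, -0.5]
width: 27.9
grip_force: 25.0
```

```bash
python3 st.py; python3 - <<'E'
from h import *
b=snap('side');u,v=map(int,proj(b,(516,426,90)));u=max(u,65)
cv2.imwrite('pics/B1.png',cv2.resize(b['img'][max(v-50,0):v+70,u-65:u+65],(520,480))[:,:,::-1])
E
```

```text
12.32 [516.6 426.8 111.2] psi 0.888 tilt 0.0004 -0.0001 w 27.9 g 25.0 F [ 0.4  0.3 -0.5] q6 1.29
```

View pics/B1.png

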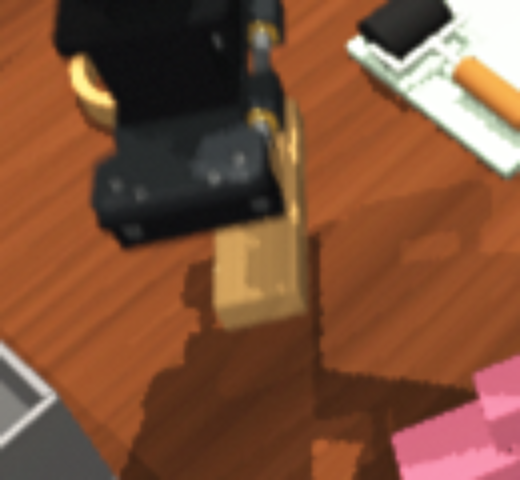

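The bar is held and lifted clear, level in the crop at (260,270). Carrying it to the strip.

>>> step_arm([
  [0,0,0.06,2,-36,0,0],
  [0,0,0.13,4,-72,0,0],
  [0,0,0.2,8,-108,0,0],
  [0,0,0.27,12,-144,0,0],
  [0,0,0.34,16,-180,0,0],
  [0,0,0.4,16,-216,0,0],
  [0,0,0.47,16,-252,0,0],
  [0,0,0.514,16,-288,0,0],
])

```text
t: 13.03
eef_pos: [531.2, 136.8, 108.0]
ee_rot: [0.763, 0.646, -0.001, -0.0]
wrist_force: [1.0, -0.1, -1.4]
width: 27.8
grip_force: 25.0
```

>>> step_arm([
  [0,0,0.03,2,-36,0,0],
  [0,0,0.06,4,-72,0,0],
  [0,0,0.09,6,-108,0,0],
  [0,0,0.12,8,-144,0,0],
  [0,0,0.15,10,-180,0,0],
  [0,0,0.18,12,-216,0,0],
  [0,0,0.2,14,-252,0,0],
  [0,0,0.2,16,-287.5,0,0],
])

```text
t: 13.7
eef_pos: [547.3, -150.5, 108.1]
ee_rot: [0.696, 0.718, -0.0, -0.001]
wrist_force: [1.0, 0.6, -1.9]
width: 28.3
grip_force: 25.0
```

>>> step_arm([
  [0,0,0,0,0,0,0],
  [0,0,0,0,0,0,0],
  [0,0,0,0,0,-25,0],
  [0,0,0,0,0,-45,0],
  [0,0,0,0,0,-45,0],
  [0,0,0,0,0,-45,0],
])

```text
t: 14.2
eef_pos: [546.8, -147.2, 62.6]
ee_rot: [0.696, 0.718, -0.001, -0.002]
wrist_force: [0.8, -0.2, -0.8]
width: 28.1
grip_force: 25.0
```

```bash
python3 st.py; python3 - <<'E'
from h import *
b=snap('side');u,v=map(int,proj(b,(550,-202,40)))
cv2.imwrite('pics/B2.png',cv2.resize(b['img'][v-50:v+50,u-50:u+50],(600,600))[:,:,::-1])
E
```

```text
14.2 [ 546.8 -147.2   62.6] psi 1.603 tilt -0.0008 -0.0022 w 28.1 g 25.0 F [ 0.8 -0.2 -0.8] q6 -0.39
```

View pics/B2.png

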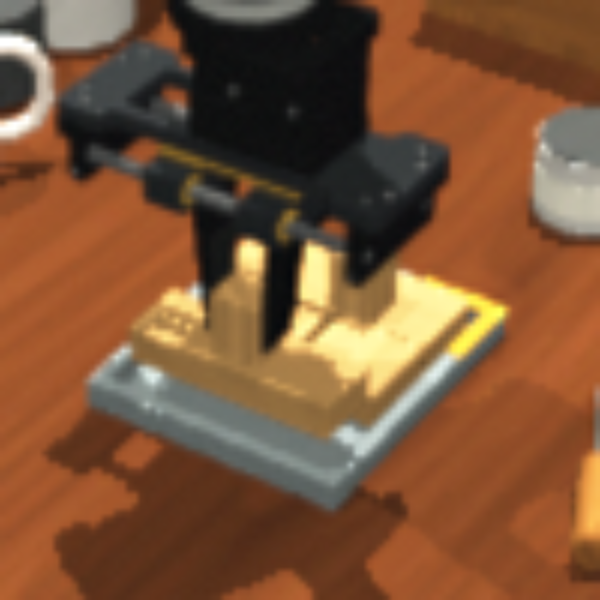

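The bar hangs parallel over the free strip, centred (crop (240,380)). Lowering and releasing; then up to the tin's height.

>>> step_arm([
  [0,0,0,0,0,-8,0],
  [0,0,0,0,0,-16,0],
  [0,0,0,0,0,-22,0],
  [0,0,0,0,0,-26,0],
  [0,0,0,0,0,-28,0],
  [0,0,0,0,0,-30,0],
  [0,0,0,0,0,-30,0],
  [0,0,0,0,0,-30,0],
])

```text
t: 14.92
eef_pos: [548.6, -149.1, 36.1]
ee_rot: [0.696, 0.718, -0.0, -0.0]
wrist_force: [-3.8, 0.7, 6.8]
width: 27.7
grip_force: 25.0
```

```bash
python3 st.py
```

```text
14.92 [ 548.6 -149.1   36.1] psi 1.602 tilt -0.0001 -0.0002 w 27.7 g 25.0 F [-3.8  0.7  6.8] q6 -0.39
```

>>> step_arm([
  [0,0,0,0,0,0.5,0.45],
  [0,0,0,0,0,0.5,0.45],
  [0,0,0,0,0,0.5,0.45],
  [0,0,0,0,0,0.5,0.45],
  [0,0,0,0,0,30,0.45],
  [0,0,0,0,0,65,0.45],
  [0,0,0,0,0,75,0.6],
])

```text
t: 15.5
eef_pos: [551.1, -149.9, 114.7]
ee_rot: [0.696, 0.718, 0.002, 0.003]
wrist_force: [0.8, -0.6, 1.8]
width: 45.8
grip_force: 0.0
```

>>> step_arm([
  [0,0,0,-6,-35,0,1],
  [0,0,0,-12,-70,0,1],
  [0,0,0,-18,-105,0,1],
  [0,0,0,-24,-140,0,1],
  [0,0,0,-30,-175,0,1],
  [0,0,0,-36,-210,0,1],
  [0,0,0,-42,-245,0,1],
  [0,0,0,-45.7,-275,0,1],
])

```text
t: 16.17
eef_pos: [501.8, -426.2, 109.1]
ee_rot: [0.696, 0.718, -0.0, 0.0]
wrist_force: [1.0, 0.9, 0.2]
width: 93.3
grip_force: 0.0
```

>>> step_arm([
  [0,0,0,0,0,0,1],
  [0,0,0,0,0,0,1],
  [0,0,0,0,0,-30,1],
  [0,0,0,0,0,-45,1],
  [0,0,0,0,0,-45,1],
  [0,0,0,0,0,-45,1],
])

```text
t: 16.67
eef_pos: [501.9, -421.9, 62.6]
ee_rot: [0.696, 0.718, 0.0, -0.002]
wrist_force: [-0.2, -0.8, 0.1]
width: 95.2
grip_force: 0.0
```

```bash
python3 st.py; python3 - <<'E'
from h import *
a=snap('top');b=snap('side');u,v=map(int,proj(b,(503,-424,50)))
c1=cv2.resize(a['img'][115:205,270:380],(489,400),interpolation=cv2.INTER_CUBIC)
c2=cv2.resize(b['img'][v-40:v+40,u-30:u+30],(300,400),interpolation=cv2.INTER_CUBIC)
cv2.imwrite('pics/T1.png',np.hstack([c1,c2])[:,:,::-1])
E
```

```text
16.67 [ 501.9 -421.9   62.6] psi 1.603 tilt 0.0001 -0.0022 w 95.2 g 0.0 F [-0.2 -0.8  0.1] q6 -0.81
```

View pics/T1.png

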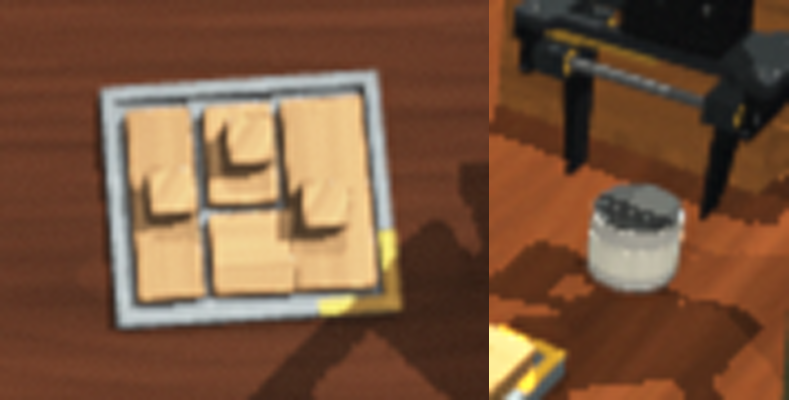

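All three blocks lie flat in the tray with even gaps (left crop), and the tin is between the open fingers (right crop, (635,240)). Going down and gripping the tin.

>>> step_arm([
  [0,0,0,0,0,-20,1],
  [0,0,0,0,0,-40,1],
  [0,0,0,0,0,-52,1],
  [0,0,0,0,0,-56,1],
  [0,0,0,0,0,-56,1],
  [0,0,0,0,0,-56,0.5],
  [0,0,0,0,0,-56,0.5],
  [0,0,0,0,0,-56,0.5],
], newtons=30)

```text
t: 17.43
eef_pos: [503.5, -424.7, 10.2]
ee_rot: [0.696, 0.718, -0.0, 0.001]
wrist_force: [-0.3, 0.0, 0.6]
width: 80.4
grip_force: 0.0
```

>>> step_arm([
  [0,0,0,0,0,0,0.5],
  [0,0,0,0,0,0,0.5],
  [0,0,0,0,0,0,0.5],
  [0,0,0,0,0,0,0.5],
  [0,0,0,0,0,0,0.5],
])

```text
t: 17.85
eef_pos: [503.3, -424.3, 9.3]
ee_rot: [0.696, 0.718, 0.0, 0.001]
wrist_force: [0.5, 0.0, 2.1]
width: 61.6
grip_force: 30.0
```

```bash
python3 st.py
```

```text
17.85 [ 503.3 -424.3    9.3] psi 1.602 tilt 0.0001 0.0007 w 61.6 g 30.0 F [0.5 0.  2.1] q6 -0.81
```

>>> step_arm([
  [0,0,0,0,0,10,0.5],
  [0,0,0,0,0,30,0.5],
  [0,0,0,0,0,55,0.5],
  [0,0,0,0,0,80,0.5],
  [0,0,0,0,0,95,0.5],
  [0,0,0,0,0,100,0.5],
  [0,0,0,2,20,100,0.5],
  [0,0,0,4,50,100,0.5],
])

```text
t: 18.52
eef_pos: [506.1, -375.3, 108.4]
ee_rot: [0.697, 0.717, -0.0, 0.0]
wrist_force: [1.0, 0.5, -2.4]
width: 61.6
grip_force: 30.0
```

>>> step_arm([
  [0,0,0,3,32,0,0.5],
  [0,0,0,6,64,0,0.5],
  [0,0,0,9,96,0,0.5],
  [0,0,0,12,128,0,0.5],
  [0,0,0,15,160,0,0.5],
  [0,0,0,18,192,0,0.5],
  [0,0,0,20,224,0,0.5],
  [0,0,0,22,256,0,0.5],
])

```text
t: 19.18
eef_pos: [527.4, -116.1, 107.1]
ee_rot: [0.696, 0.718, -0.001, -0.001]
wrist_force: [-0.1, 1.1, -2.8]
width: 61.3
grip_force: 30.0
```

>>> step_arm([
  [0,0,0,3,32,0,0.5],
  [0,0,0,6,64,0,0.5],
  [0,0,0,9,96,0,0.5],
  [0,0,0,12,128,0,0.5],
  [0,0,0,15,160,0,0.5],
  [0,0,0,18,192,0,0.5],
  [0,0,0,19.8,224,0,0.5],
  [0,0,0,19.8,256,0,0.5],
])

```text
t: 19.85
eef_pos: [547.4, 139.4, 107.1]
ee_rot: [0.696, 0.718, -0.001, -0.001]
wrist_force: [-0.4, 0.3, -3.4]
width: 61.5
grip_force: 30.0
```

>>> step_arm([
  [0,0,0,0,25,0,0.5],
  [0,0,0,0,44,0,0.5],
  [0,0,0,0,54,0,0.5],
  [0,0,0,0,58,0,0.5],
  [0,0,0,0,58,-20,0.5],
  [0,0,0,0,58,-45,0.5],
  [0,0,0,0,58,-60,0.5],
  [0,0,0,0,58,-60,0.5],
])

```text
t: 20.52
eef_pos: [544.8, 194.0, 43.6]
ee_rot: [0.696, 0.718, -0.004, -0.002]
wrist_force: [-1.3, -0.3, -5.4]
width: 61.4
grip_force: 30.0
```

```bash
python3 st.py; python3 - <<'E'
from h import *
b=snap('side');u,v=map(int,proj(b,(549,196,30)))
cv2.imwrite('pics/T2.png',cv2.resize(b['img'][v-60:v+60,u-80:u+80],(800,600),interpolation=cv2.INTER_CUBIC)[:,:,::-1])
E
```

```text
20.52 [544.8 194.   43.6] psi 1.601 tilt -0.0042 -0.0023 w 61.4 g 30.0 F [-1.3 -0.3 -5.4] q6 0.22
```

View pics/T2.png

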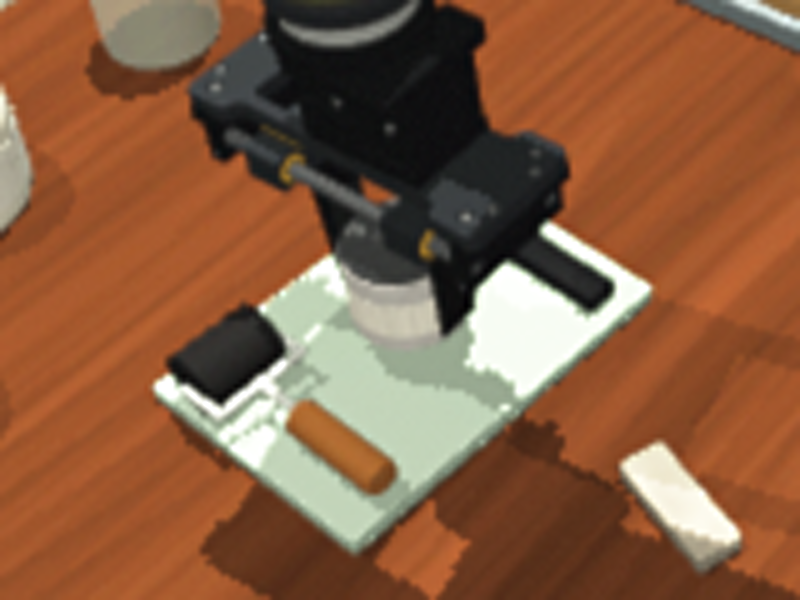

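The tin is upright over the slab centre between roller (225,350) and scraper (560,270). Lowering.

>>> step_arm([
  [0,0,0,0,0,-5,0.5],
  [0,0,0,0,0,-13,0.5],
  [0,0,0,0,0,-20,0.5],
  [0,0,0,0,0,-25,0.5],
  [0,0,0,0,0,-28,0.5],
  [0,0,0,0,0,-29.5,0.5],
  [0,0,0,0,0,-30.5,0.5],
  [0,0,0,0,0,-30.5,0.5],
])

```text
t: 21.23
eef_pos: [548.8, 196.1, 19.3]
ee_rot: [0.696, 0.718, 0.0, 0.0]
wrist_force: [-2.8, -0.9, 3.7]
width: 61.9
grip_force: 30.0
```

```bash
python3 st.py
```

```text
21.23 [548.8 196.1  19.3] psi 1.602 tilt 0.0 0.0001 w 61.9 g 30.0 F [-2.8 -0.9  3.7] q6 0.22
```

>>> step_arm([
  [0,0,0,0,0,0,0.9],
  [0,0,0,0,0,0,0.9],
  [0,0,0,0,0,0,0.9],
  [0,0,0,0,0,0,0.9],
  [0,0,0,0,0,0,0.9],
  [0,0,0,0,0,20,0.9],
  [0,0,0,0,0,50,0.9],
  [0,0,0,0,0,90,0.9],
])

```text
t: 21.9
eef_pos: [545.9, 195.3, 105.5]
ee_rot: [0.696, 0.718, -0.003, -0.002]
wrist_force: [0.2, -0.4, 0.5]
width: 85.4
grip_force: 0.0
```

>>> step_arm([
  [0,0,0,0,0,35,0.9],
  [0,0,0,-10,-30,70,0.9],
  [0,0,0,-20,-60,70,0.9],
  [0,0,0,-30,-95,70,0.9],
  [0,0,0,-40,-130,70,0.9],
  [0,0,0,-50,-165,70,0.9],
  [0,0,0,-60,-200,70,0.9],
  [0,0,0,-60,-200,70,0.9],
])

```text
t: 22.57
eef_pos: [487.2, -8.4, 178.2]
ee_rot: [0.698, 0.716, -0.001, 0.001]
wrist_force: [0.6, -0.1, -0.1]
width: 86.1
grip_force: 0.0
```

```bash
python3 st.py; python3 - <<'E'
from h import *
a=snap('top');np.save('fin.npy',a['img']);b=snap('side');u,v=map(int,proj(b,(549,196,30)))
c=lambda i:cv2.resize(i,(400,300),interpolation=cv2.INTER_CUBIC)
z=np.vstack([np.hstack([c(a['img'][128:203,135:235]),c(a['img'][115:205,270:390])]),np.hstack([c(b['img'][v-45:v+45,u-60:u+60]),c(b['img'])])])
cv2.imwrite('pics/F.png',z[:,:,::-1])
E
```

```text
22.57 [487.2  -8.4 178.2] psi 1.597 tilt -0.0008 0.0008 w 86.1 g 0.0 F [ 0.6 -0.1 -0.1] q6 -0.15
```

View pics/F.png

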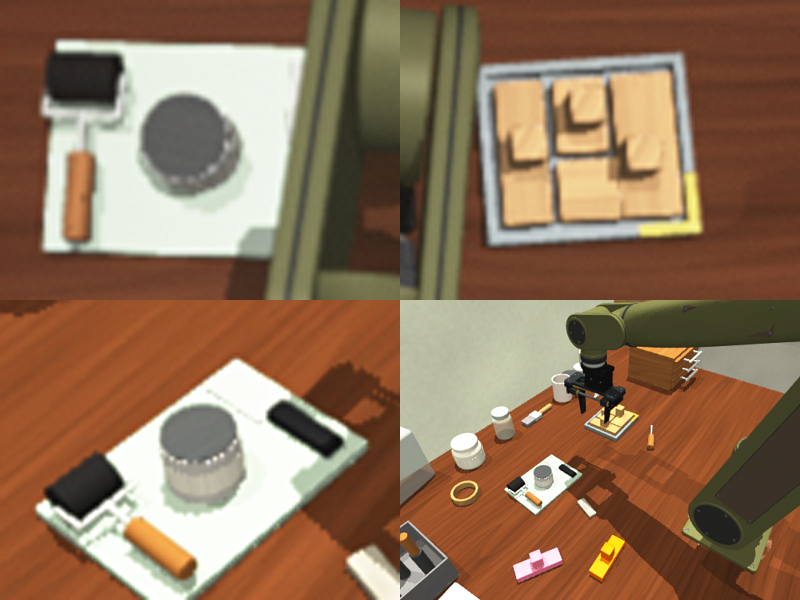

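The tin stands upright at the slab's centre (its lid projects within 1 px of where expected). All three blocks lie flat in the tray and the robot touches nothing, so I'm handing in.

```bash
python3 -c "
from workcell import manip
print(manip.hand_in())"
```

```text
the job is handed in; nothing more can be done
None
```

The job is handed in: all three blocks are packed flat in the tray with posts up and the ink tin stands upright at the slab's centre, done in about 23 s; the verdict was not shown.

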